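# Clutch off, swing the derailleur cage forward and hold it for the wheel

### The job

The yellow swingarm is clamped to its board drive side up, and its rear wheel is about to go back in. Switch the derailleur's clutch off by turning its small red lever counterclockwise (seen from above) until it clicks over to its other end; then, with the fingers, swing the chain cage forward (counterclockwise from above) against its spring by its outer end, push it past the ratchet click and go on a little, without running it into its end stop. Finish while holding it there: the cage springs back if let go, so the fingers must still be pressing on it when the job ends, and leave the tools and parts lying round about where they are.

Things in the scene. Friction and masses are not known exactly. Their poses are not given: they have to be found in the camera images.
- swingarm: Yellow mountain-bike swingarm, 430 mm long, clamped flat to a plywood board (fixed), drive side up. Origin: on the bench under the rear axle; x = bike forward, y = bike up, z = up from the bench. The derailleur hangs at -y of the axle. Nothing of it rises above 226 mm; under its cage it is free down to the bench, but for loose parts up to 46 mm high.
- lever_grip (a point): Middle of the red clutch lever's bar: 36 mm long (its x), 10 mm thick (y), from 203 to 225 mm above the bench, on a red disc of radius 13.5 mm, top at 204 mm. It turns about a vertical axis 4 mm from here towards its -x. The black housings round it reach 199 mm; above that 40 mm and more are clear on either side.
- clutch (a joint): Angle of the red clutch lever (rad), growing counterclockwise from above: 0 = on, 1.2 = off, its end stop. Starts at 0 to 0.12. A ball detent in the middle takes 0.14 N m; once past about 0.7 the lever snaps over and stays off. While it is on, the cage is locked and gives only 0.12 rad.
- cage_pivot (a point): Point on the cage's vertical pivot axis, 155 mm above the bench, at the middle height of the cage. Axes as the swingarm's. Above it lies the round black clutch housing, radius 26 mm, from 177 to 199 mm above the bench.
- pulley_centre (a point): Centre of the lower pulley at the cage's outer end, 93 mm from the pivot axis, 155 mm above the bench. x points outwards along the cage, y the way it is to be pushed. The pulley is a black toothed wheel, radius 26 mm, 8 mm thick, free to spin, between two dark plates 24 mm wide; together they reach from 146 to 164 mm above the bench.
- cage (a joint): Angle of the chain cage (rad), growing counterclockwise from above (forward on the bike): 0 = sprung back at rest, end stop at 1.5. The spring gives 0.35 N m at 0 and 0.5 N m per rad more. The ratchet pawl is met at 0.53 (13 N at the pulley in all), clicks over at 0.75, is left behind at 0.97. It does not hold the cage: let go, it springs back.
- cassette: Bystander: steel sprocket cassette lying flat, 145 mm across, 46 mm high, origin under its centre.
- pedal: Bystander: orange flat pedal, 100 x 104 x 18 mm with a steel axle stub towards its -y, origin under its middle.
- rotor: Bystander: steel brake disc lying flat, 158 mm across, 4 mm high, origin under its centre.
- screwdriver: Bystander: yellow-handled screwdriver, 210 mm long, lying along its x, origin under its middle.
- wrench: Bystander: steel spanner, 180 mm long, lying along its x, origin under its middle.
- lube: Bystander: black lubricant bottle with a red cap, 52 mm across, 135 mm high, standing, origin under its centre.
- parts_tray: Bystander: blue open parts tray, 120 x 160 x 35 mm, origin under its centre.

How it is judged:
By the outcome, as a careful person would: the job done as asked, in the order asked, and still so for the second after the job is handed in, while the arm keeps its last pose, push and grip.
It also fails if it takes over 51 s, if anything falls off the work surface, if the arm or the gripper's body presses on something with over 40 N, if the wrist force passes 120 N, or if a joint passes its speed limit or range.

### The arm

A 6-joint arm with a two-finger parallel gripper is mounted at the origin on the work surface. World frame = base frame: x ahead of the robot, y to its left, z up, the work surface at z = 0. Lengths are in m, angles in rad, forces in N, time in s.
With the tool pointing down it reaches from about 0.375 to 0.975 m from the base axis. Payload 3.8 kg.
Tool frame: the origin (TCP) lies midway between the tips of the shut fingers; the grasp point (between the pads) lies 19 mm behind it; x points along the fingers, y is the direction in which the jaws open and shut, and the axes are right-handed (so a half turn about x gives the same grasp; the last joint's range is limited). The gripper opens to 88 mm and grips with 3 to 60 N. Pads are 18 mm wide; open, the fingers measure 123 mm over their backs; the gripper's body (75 mm by 187 mm) begins 45 mm behind the grasp point.
Start: joints at [-1.221, 0.264, 1.604, -0, 1.274, -0.037], TCP at [0.255, -0.625, 0.239] pointing down, gripper open.
Joint ranges: [-2.63, 2.63], [-0.94, 2.18], [0.31, 2.57], [-1.31, 4.45], [0, 2.66], [-2.55, 2.55]. Speed limits (rad/s): [2.57, 2.57, 3.14, 3.14, 3.14, 3.14].

### API

Orientations are given as a rotation vector (axis times angle).
In Python, from cell import manip, inverse_kinematics, cams, order gives the robot as it stands. Calls block until the motion is done:
- manip.move_pose(position, orientation): joint-space move of the TCP to a pose.
- manip.move_linear(position, rate=0.15, rot=None): straight line of the TCP; rot=None keeps the orientation; rate is the mean speed in m/s.
- manip.set_joints(angles): joint-space move.
- manip.set_gripper(opening, force=None): finger opening in m; force is the grip in N (None keeps the last); returns when the fingers have stopped.
- manip.dwell(seconds).
- inverse_kinematics(position, orientation): joint angles nearest the present ones, or None.
- manip.state(): the state.
- cams.capture(name): name is "scene" or "top"; returns a dict with "image" (420x560x3 uint8, blue, green, red), "z_map" (420x560 float32, m along the optical axis (not along the pixel's ray), 0 where there is no reading), "intrinsics" (3x3 intrinsics, pixels), "k1" (the pictures are not rectified: a ray, as slopes to the right and down, at radius r is drawn at 1 + k1 r^2 times it, then the intrinsics apply), "position" and "orientation" of the camera in the world. Camera axes: x right, y down, z forward; pixel columns grow to the right and rows downward; lengths in m; the calibration is good to about 2 mm. A picture is of the moment at which its call begins.
A pose or a line that the arm cannot do raises manip.IKError and nothing moves.
- order.close_job(): hands the job in, once; it reports no verdict.
The state is a dict: "clock": time; "joint_pos": joint angles; "joint_velocities": joint speeds; "tau": joint torques, N m; "tool_pos": TCP position; "tcp_rot": TCP orientation; "contact_force": force on the tool from outside, world axes, zero at the start; "moment": the same for the moment, N m; "gripper_width": finger opening in m.
Only numpy, scipy, OpenCV 4.12 (cv2) and the standard library are available. Lean on these libraries where they do the work, as an engineer would, in place of code of your own. Each camera call takes 0.05 s, during which the arm holds its last target.

## Working session

There is one attempt and no reset: what is moved stays moved. The work goes in short steps, each a Python script; the robot and the scene stay as the last script left them, time stands still between calls to the robot, and variables do not carry over. Pictures are saved under pics/ and viewed, and the job is handed in when it is done.

```bash
ls; mkdir -p pics; cat > h.py <<'E'
import numpy as np, cv2, pickle
from scipy.spatial.transform import Rotation as R
def px2w(c,u,v,z=None):
    """pixel -> world; z given: intersect plane z, else use depth"""
    K=c["intrinsics"];d=np.array([c["k1"],0,0,0,0.])
    p=cv2.undistortPoints(np.array([[[u,v]]],float),K,d)[0,0]
    ray=np.array([p[0],p[1],1.])
    o=np.array(c["orientation"],float)
    M=o if o.shape==(3,3) else R.from_rotvec(o).as_matrix()
    P=np.array(c["position"])
    if z is None: return P+M@(ray*c["z_map"][int(round(v)),int(round(u))])
    w=M@ray; return P+w*(z-P[2])/w[2]
E
python3 - <<'E'
from cell import manip,cams
import cv2,pickle
for n in("scene","top"):
    c=cams.capture(n);pickle.dump(c,open(n+"0.pkl","wb"));cv2.imwrite(f"pics/{n}0.png",c["image"])
    print(n,c["position"],c["orientation"],c["k1"],c["intrinsics"])
print(manip.state())
E
```

```text
pics
scene [ 1.04235426 -0.50837182  1.14576769] [-2.35560302 -1.03914784  0.31834857] -0.1253173191708275 [[418.22768094   0.         277.52047908]
 [  0.         418.22768094 203.49620985]
 [  0.           0.           1.        ]]
top [ 0.40755661 -0.03377927  1.29177508] [-2.18871282  2.15085272 -0.1231322 ] -0.003922928792605327 [[436.65845105   0.         275.83934012]
 [  0.         436.65845105 204.31902815]
 [  0.           0.           1.        ]]
{'clock': 0.1, 'joint_pos': array([-1.22091371e+00,  2.64665181e-01,  1.60523185e+00, -2.01422107e-05,
        1.27365894e+00, -3.69160088e-02]), 'joint_velocities': array([-0.00067541,  0.00059973, -0.00289283, -0.0008735 , -0.00133033,
        0.00111462]), 'tau': array([ 6.49929757e-05, -5.03618503e+01, -3.58070970e+01,  7.29824952e-02,
        2.32951861e-02, -6.44498300e-05]), 'tool_pos': array([ 0.2543943 , -0.6245497 ,  0.23752401]), 'tcp_rot': array([ 2.00991218,  0.39569027, -2.01057791]), 'contact_force': array([-0.6770289 , -0.69677532, -0.89768377]), 'moment': array([0.0695536 , 0.00260505, 0.0166801 ]), 'gripper_width': 0.08816576522986289}
```

View pics/scene0.png

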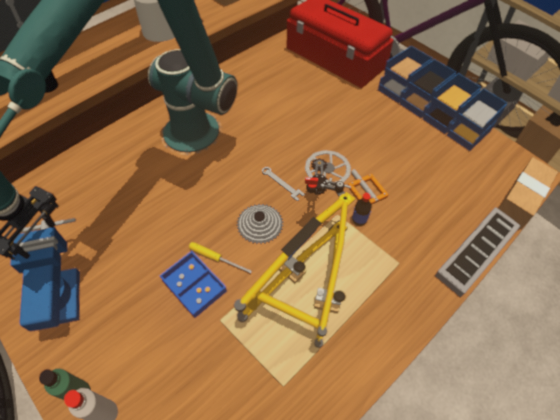

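View pics/top0.png

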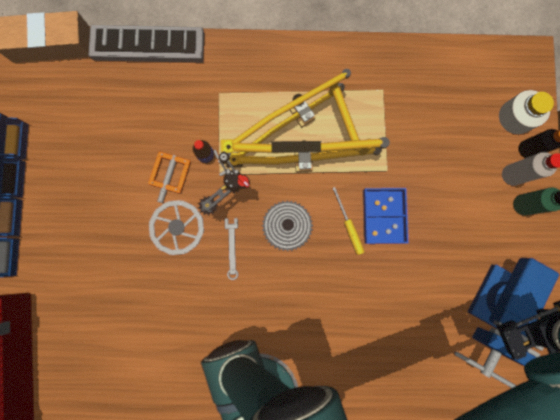

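```bash
python3 - <<'E'
import pickle,cv2
c=pickle.load(open("top0.pkl","rb"));im=c["image"][130:240,140:270]
cv2.imwrite("pics/t0c.png",cv2.resize(im,None,fx=5,fy=5,interpolation=cv2.INTER_CUBIC)) # 650x550
c=pickle.load(open("scene0.pkl","rb"));im=c["image"][140:230,290:400]
cv2.imwrite("pics/s0c.png",cv2.resize(im,None,fx=6,fy=6,interpolation=cv2.INTER_CUBIC))
E
```

```text
(no output)
```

View pics/t0c.png

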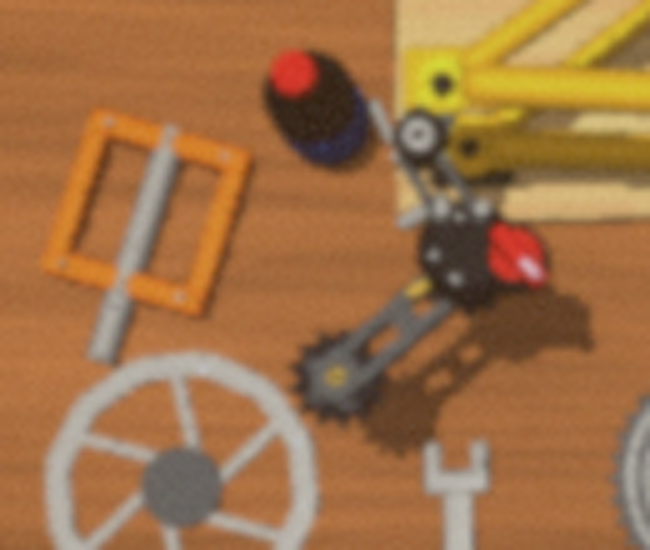

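View pics/s0c.png

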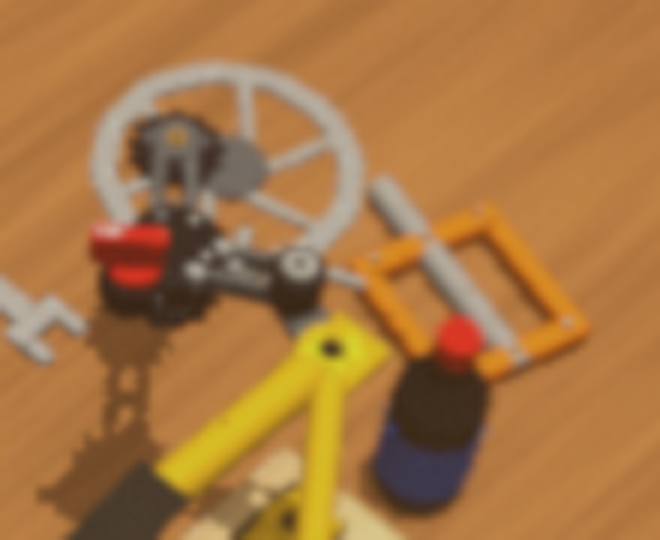

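```bash
python3 - <<'E'
import pickle,cv2
from h import *
t=pickle.load(open("top0.pkl","rb"));s=pickle.load(open("scene0.pkl","rb"))
def T(x,y,z): return px2w(t,140+(x+.5)/5-.5,130+(y+.5)/5-.5,z).round(4)
def S(x,y,z): return px2w(s,290+(x+.5)/6-.5,140+(y+.5)/6-.5,z).round(4)
print("pulley",T(336,375,.164),S(176,136,.164))
print("housing",T(460,258,.199),"axle",T(442,83,.19))
print("leverends S",S(94,240,.222),S(166,240,.222))
for n,c,(x0,y0,x1,y1) in(("t",t,(230,165,260,195)),("s",s,(300,170,325,192))):
    im=c["image"].astype(int);b,g,r=im[...,0],im[...,1],im[...,2]
    m=(r>110)&(g<90)&(b<90)
    m[:y0]=0;m[y1:]=0;m[:,:x0]=0;m[:,x1:]=0
    v,u=np.nonzero(m); W=np.array([px2w(c,a,b_) for a,b_ in zip(u,v)])
    print(n,len(u)); 
    k=W[:,2]>.215
    print(np.percentile(W[:,2],[5,50,95]),k.sum())
    q=W[k]
    if len(q)>5:
        print(q.mean(0)); e,V=np.linalg.eigh(np.cov(q[:,:2].T));print(np.sqrt(e),V[:,1],np.degrees(np.arctan2(V[1,1],V[0,1])))
    crop=c["image"][y0:y1,x0:x1];cv2.imwrite(f"pics/lev_{n}.png",cv2.resize(crop,None,fx=18,fy=18,interpolation=cv2.INTER_NEAREST))
E
```

```text
pulley [0.5243 0.1386 0.164 ] [0.5216 0.1414 0.164 ]
housing [0.5813 0.0726 0.199 ] axle [0.6736 0.0853 0.19  ]
leverends S [0.5707 0.0297 0.222 ] [0.5932 0.0545 0.222 ]
t 137
[-0.00028616  0.20490935  0.22891249] 44
[0.57253137 0.04100041 0.27414031]
[0.00353913 0.04109864] [-0.90581291 -0.42367791] -154.93299180764384
s 114
[0.18937855 0.21095431 0.22588534] 48
[0.58444008 0.04238846 0.22225123]
[0.00254717 0.00991752] [0.66294244 0.74867037] 48.47533175464528
```

View pics/lev_t.png

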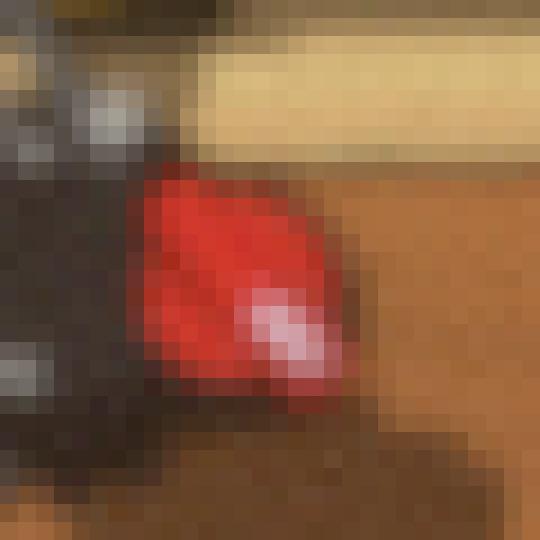

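View pics/lev_s.png

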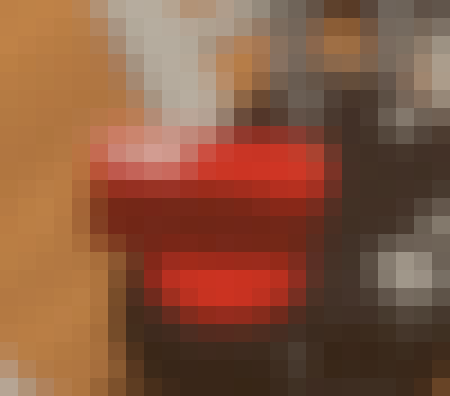

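```bash
cat >> h.py <<'E'
def rot(phi):
    c,s=np.cos(phi),np.sin(phi)
    return R.from_matrix(np.array([[0,c,s],[0,s,-c],[-1,0,0]])).as_rotvec()
LP=np.array([.585,.045]); LA=np.radians(48.5-180)  # lever pivot, lever +x dir
CP=np.array([.5813,.0726]); CA=np.arctan2(.140-.0726,.523-.5813)
E
python3 - <<'E'
from h import *
from cell import manip,inverse_kinematics as ik
print(np.degrees(CA))
for k in(-90,90):
  for d in(0,1.2,1.35):
    a=LA+d;p=LP+.004*np.array([np.cos(a),np.sin(a)])
    q=ik([*p,.209],rot(a+np.radians(k)));print("lev",k,d,None if q is None else np.round(q,2))
  for d in(0,1.1,1.25):
    a=CA+d;p=CP+.093*np.array([np.cos(a),np.sin(a)])
    q=ik([*p,.143],rot(a+np.radians(k)));print("cage",k,d,None if q is None else np.round(q,2))
E
```

```text
130.85931917164214
lev -90 0 [ 0.03  0.11  1.84 -0.    1.19 -2.39]
lev -90 1.2 None
lev -90 1.35 [ 0.03  0.12  1.83 -0.    1.19  2.54]
cage -90 0 [ 0.22  0.09  1.99 -0.    1.06 -0.49]
cage -90 1.1 [ 0.05  0.    2.08  0.    1.05 -1.76]
cage -90 1.25 [ 0.02  0.01  2.08  0.    1.05 -1.94]
lev 90 0 [ 0.03  0.11  1.84 -0.    1.19  0.75]
lev 90 1.2 [ 0.03  0.12  1.83 -0.    1.19 -0.45]
lev 90 1.35 [ 0.03  0.12  1.83  0.    1.19 -0.6 ]
cage 90 0 None
cage 90 1.1 [ 0.05  0.    2.08 -0.    1.05  1.38]
cage 90 1.25 [0.02 0.01 2.08 0.   1.05 1.2 ]
```

```bash
python3 - <<'E'
from h import *
from cell import manip,cams
def lp(d,z):
    a=LA+d; return [*(LP+.004*np.array([np.cos(a),np.sin(a)])),z]
p=manip.state()["tool_pos"]
manip.move_linear([p[0],p[1],.33],rate=.25)
manip.move_pose(lp(0,.30),rot(LA+np.pi/2))
manip.set_gripper(.036,12)
manip.move_linear(lp(0,.245),rate=.15)
s=manip.state();print(s["clock"],s["tool_pos"],s["contact_force"],s["gripper_width"])
for n in("scene","top"):
    c=cams.capture(n);pickle.dump(c,open(n+"1.pkl","wb"))
    cc=c["image"][140:230,260:390] if n=="scene" else c["image"][130:240,180:310]
    cv2.imwrite(f"pics/{n}1.png",cv2.resize(cc,None,fx=5,fy=5,interpolation=cv2.INTER_CUBIC))
E
```

```text
4.6417 [0.58228285 0.04201038 0.24490749] [-0.28715911 -0.16311039  0.78354684] 0.035407705434384484
```

View pics/scene1.png

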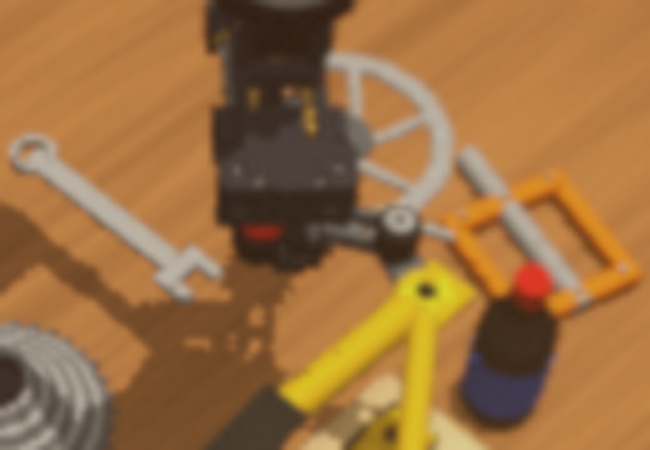

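View pics/top1.png

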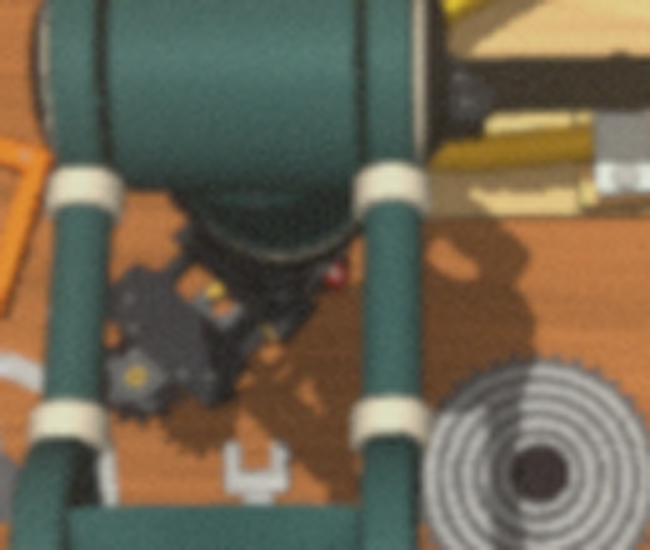

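The scene view shows the finger plate in front, with the red disc at (262,232) centred beneath it. In the top view the light lever tip is at (335,272). It is aligned, so I'll descend and grip.

```bash
python3 - <<'E'
from h import *
from cell import manip,cams
def lp(d,z):
    a=LA+d; return [*(LP+.004*np.array([np.cos(a),np.sin(a)])),z]
def rep(t):
    s=manip.state();print(t,round(s["clock"],2),s["tool_pos"].round(4),s["contact_force"].round(1),s["moment"].round(2),round(s["gripper_width"],4))
    return s
manip.move_linear(lp(0,.222),rate=.1);rep("mid")
manip.move_linear(lp(0,.210),rate=.05);rep("down")
manip.set_gripper(.0,10);rep("grip")
E
```

```text
mid 5.12 [0.5819 0.042  0.2215] [-1.  -0.5 -0. ] [-0.02 -0.07 -0.03] 0.0363
down 5.52 [0.5821 0.042  0.2095] [-0.6  0.4 -0.1] [ 0.01 -0.04  0.01] 0.0362
grip 6.03 [0.5816 0.0423 0.2101] [-3.9  1.6  3.2] [ 0.22  0.7  -0.02] 0.0098
```

```bash
python3 - <<'E'
from h import *
from cell import manip,cams
def lp(d,z):
    a=LA+d; return [*(LP+.004*np.array([np.cos(a),np.sin(a)])),z]
def rep(t):
    s=manip.state();print(t,round(s["clock"],2),s["tool_pos"].round(4),s["contact_force"].round(1),s["moment"].round(2),round(s["gripper_width"],4))
    return s
for d in np.arange(.15,1.21,.15):
    manip.move_pose(lp(d,.210),rot(LA+d+np.pi/2))
    s=rep(round(d,2))
    if np.linalg.norm(s["contact_force"])>25: print("stop");break
E
```

```text
0.15 6.29 [0.5819 0.042  0.2101] [-5.5  1.8  1.5] [0.3  0.82 0.01] 0.0094
0.3 6.56 [0.5822 0.0419 0.2101] [-6.3  2.2  5.3] [0.33 0.87 0.01] 0.0099
0.45 6.83 [0.5826 0.0417 0.2101] [-5.2  2.7  1.8] [0.39 0.83 0.07] 0.0097
0.6 7.09 [0.583  0.0417 0.2101] [-6.4  2.3  4.8] [0.35 1.   0.05] 0.01
0.75 7.36 [0.5834 0.0416 0.2101] [-7.2  2.3  5.1] [0.31 1.12 0.03] 0.01
0.9 7.62 [0.5838 0.0417 0.2101] [-7.5  2.2  5.6] [0.32 1.11 0.03] 0.0097
1.05 7.89 [0.5841 0.0419 0.21  ] [-7.6  1.9  5.5] [ 0.38  1.27 -0.16] 0.0102
1.2 8.16 [0.584  0.0422 0.2098] [-10.1   2.6   6.6] [ 0.41  1.5  -0.29] 0.013
```

```bash
python3 - <<'E'
from h import *
from cell import manip,cams
manip.set_gripper(.036,12)
p=manip.state()["tool_pos"]
manip.move_linear([p[0],p[1],.30],rate=.2)
# go above the cage, offset back so pulley sits between the fingers
a=CA; pc=CP+.093*np.array([np.cos(a),np.sin(a)])
manip.move_pose([*pc,.26],rot(a-np.pi/2))
manip.set_gripper(.085,40)
s=manip.state();print(s["clock"],s["tool_pos"],s["contact_force"],s["gripper_width"])
for n in("scene","top"):
    c=cams.capture(n);pickle.dump(c,open(n+"2.pkl","wb"))
    cc=c["image"][120:230,260:390] if n=="scene" else c["image"][130:240,170:300]
    cv2.imwrite(f"pics/{n}2.png",cv2.resize(cc,None,fx=5,fy=5,interpolation=cv2.INTER_CUBIC))
E
```

```text
10.7 [0.52044564 0.14296354 0.2600312 ] [-0.09658199  0.36278775 -0.06420486] 0.0851133551553545
```

View pics/scene2.png

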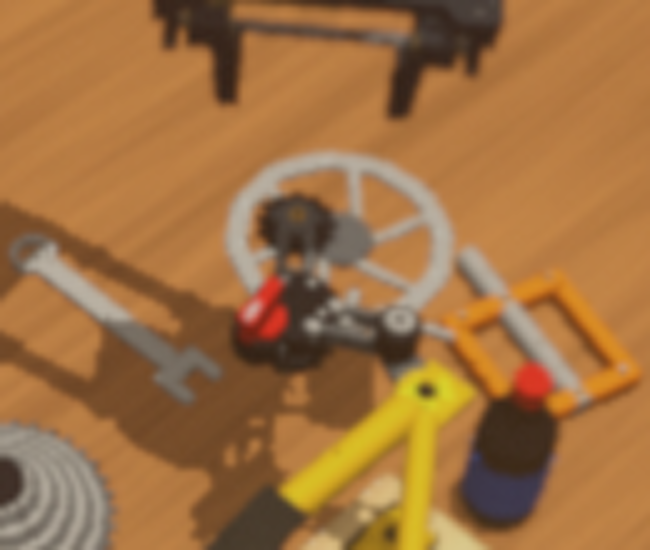

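View pics/top2.png

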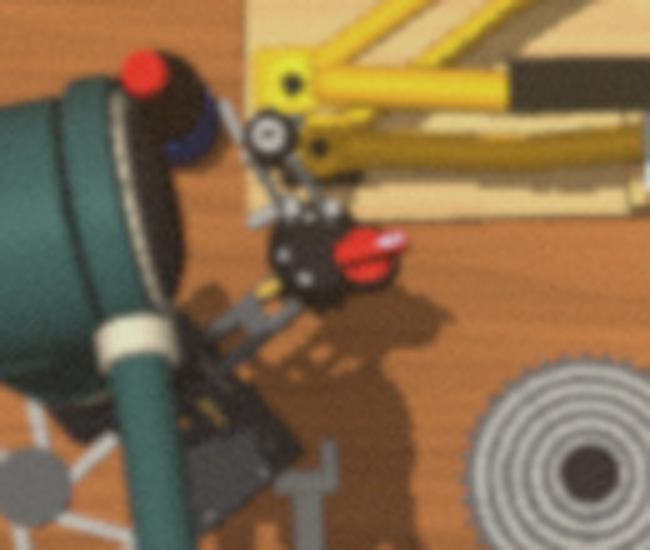

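The scene view shows the lever (265,310) swung over, and the top view shows it pointing right (405,238), so the clutch is off. The pulley (297,222) lies free beneath the open fingers. I'll descend astride it.

```bash
python3 - <<'E'
from h import *
from cell import manip,cams
def cp(d,z=.143):
    a=CA+d; return [*(CP+.093*np.array([np.cos(a),np.sin(a)])),z]
def rep(t):
    s=manip.state();a=CA+t if not isinstance(t,str) else CA
    f=s["contact_force"];tx=np.array([-np.sin(a),np.cos(a)])
    print(t,round(s["clock"],2),s["tool_pos"].round(4),f.round(1),"tan",round(f[:2]@tx,1),round(s["gripper_width"],4))
    return s
manip.move_linear(cp(0,.18),rate=.15);rep("a")
manip.move_linear(cp(0),rate=.06);s=rep("b")
if np.linalg.norm(s["contact_force"])<4:
    manip.set_gripper(.062,40);rep("c")
    for d in(.05,.1,.2,.3):
        manip.move_pose(cp(d),rot(CA+d-np.pi/2));s=rep(d)
        if np.linalg.norm(s["contact_force"])>25: break
c=cams.capture("scene");cv2.imwrite("pics/scene3.png",cv2.resize(c["image"][120:230,260:390],None,fx=5,fy=5,interpolation=cv2.INTER_CUBIC))
E
```

```text
a 11.48 [0.5209 0.143  0.1806] [-0.3  0.3  0.3] tan 0.1 0.0849
b 12.25 [0.5205 0.143  0.1429] [ 1.1 -0.7 -0.1] tan -0.4 0.0849
c 12.77 [0.5205 0.1429 0.1431] [ 0.6 -0.6  0.8] tan -0.1 0.0622
0.05 13.02 [0.5169 0.1398 0.143 ] [ 0.4  0.3 -0.2] tan -0.5 0.0622
0.1 13.27 [0.5145 0.1371 0.1433] [ 2.7  2.7 -1.5] tan -3.8 0.0617
0.2 13.52 [0.5084 0.13   0.1435] [ 3.4  2.8 -0.3] tan -4.3 0.062
0.3 13.77 [0.503  0.1224 0.1435] [ 2.2  3.2 -0. ] tan -3.9 0.0621
```

View pics/scene3.png

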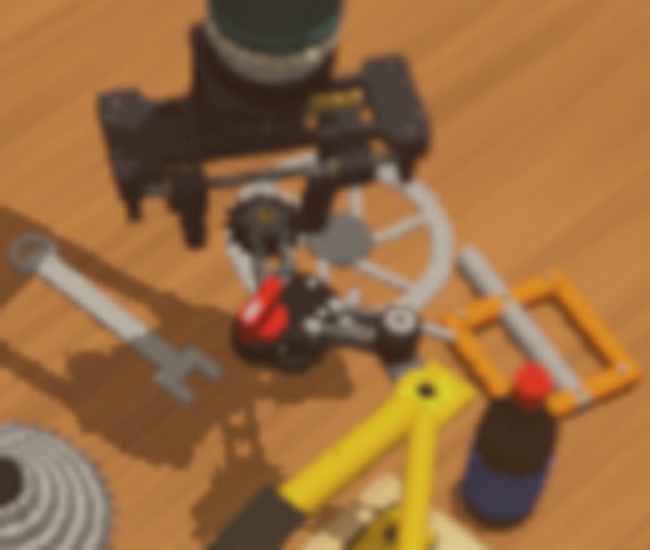

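The trailing finger (315,210) is pressing on the pulley rim (262,220), and the cage moves with about 4 N, so it is unlocked. I'll push on.

```bash
python3 - <<'E'
from h import *
from cell import manip,cams
def cp(d,z=.143):
    a=CA+d; return [*(CP+.093*np.array([np.cos(a),np.sin(a)])),z]
def rep(t):
    s=manip.state();a=CA+t
    f=s["contact_force"];e=np.array([np.cos(a),np.sin(a)]);tx=np.array([-np.sin(a),np.cos(a)])
    print(round(t,2),round(s["clock"],2),s["tool_pos"].round(4),"tan",round(f[:2]@tx,1),"rad",round(f[:2]@e,1),"z",round(f[2],1),round(s["gripper_width"],4))
    return s
for d in [*np.arange(.4,1.16,.07),1.18]:
    manip.move_pose(cp(d),rot(CA+d-np.pi/2));s=rep(d)
    if np.linalg.norm(s["contact_force"])>28: print("stop");break
manip.dwell(.3);rep(d)
for n in("scene","top"):
    c=cams.capture(n);pickle.dump(c,open(n+"4.pkl","wb"))
    cc=c["image"][120:230,260:390] if n=="scene" else c["image"][130:240,170:300]
    cv2.imwrite(f"pics/{n}4.png",cv2.resize(cc,None,fx=5,fy=5,interpolation=cv2.INTER_CUBIC))
E
```

```text
0.4 14.07 [0.4984 0.1143 0.1434] tan -4.8 rad 0.2 z 1.3 0.0618
0.47 14.32 [0.4956 0.1084 0.1433] tan -5.7 rad -0.3 z 1.3 0.0618
0.54 14.57 [0.4933 0.1024 0.1433] tan -5.4 rad 0.2 z 1.5 0.0623
0.61 14.82 [0.4913 0.0962 0.1433] tan -6.4 rad 0.8 z 1.9 0.0619
0.68 15.07 [0.4899 0.09   0.1433] tan -7.6 rad -0.5 z 1.8 0.0621
0.75 15.32 [0.4889 0.0838 0.1433] tan -7.5 rad 0.1 z 2.2 0.0621
0.82 15.57 [0.4882 0.0778 0.1432] tan -8.9 rad 0.2 z 3.2 0.0623
0.89 15.82 [0.4879 0.0709 0.1432] tan -7.0 rad 1.0 z 3.0 0.0621
0.96 16.07 [0.4882 0.0641 0.1431] tan -7.8 rad 0.0 z 4.4 0.0619
1.03 16.32 [0.4889 0.0578 0.1431] tan -8.0 rad 0.5 z 4.4 0.0621
1.1 16.57 [0.4899 0.0518 0.143 ] tan -8.4 rad -0.5 z 5.2 0.0618
1.18 16.82 [0.4918 0.0447 0.143 ] tan -8.2 rad -0.5 z 5.2 0.0621
1.18 17.12 [0.4917 0.0449 0.143 ] tan -9.4 rad 0.1 z 5.4 0.0623
```

View pics/scene4.png

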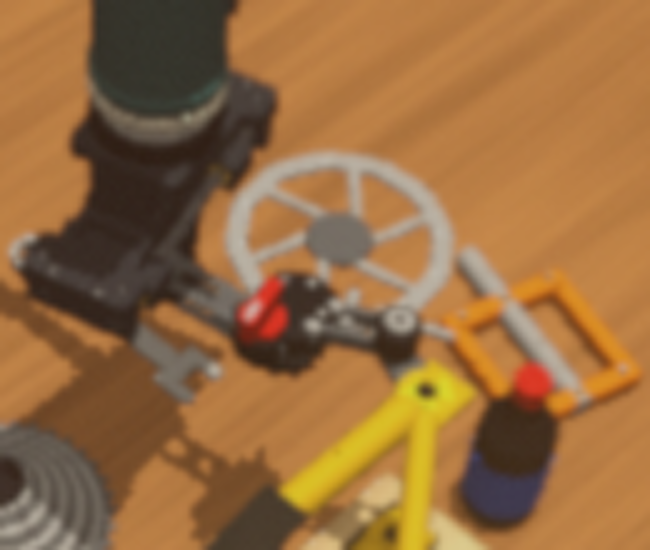

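View pics/top4.png

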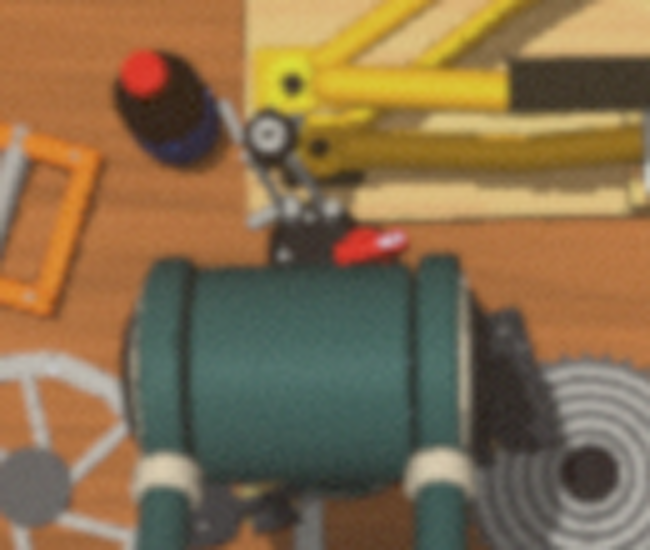

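```bash
python3 - <<'E'
from h import *
from cell import manip,cams
s=pickle.load(open("scene4.pkl","rb"))
cc=s["image"][165:195,285:325];cv2.imwrite("pics/cage.png",cv2.resize(cc,None,fx=18,fy=18,interpolation=cv2.INTER_CUBIC))
print([px2w(s,u,v).round(3) for u,v in((300,178),(303,179),(306,181))])
E
```

```text
[array([0.517, 0.066, 0.147]), array([0.536, 0.059, 0.166]), array([0.545, 0.063, 0.161])]
```

View pics/cage.png

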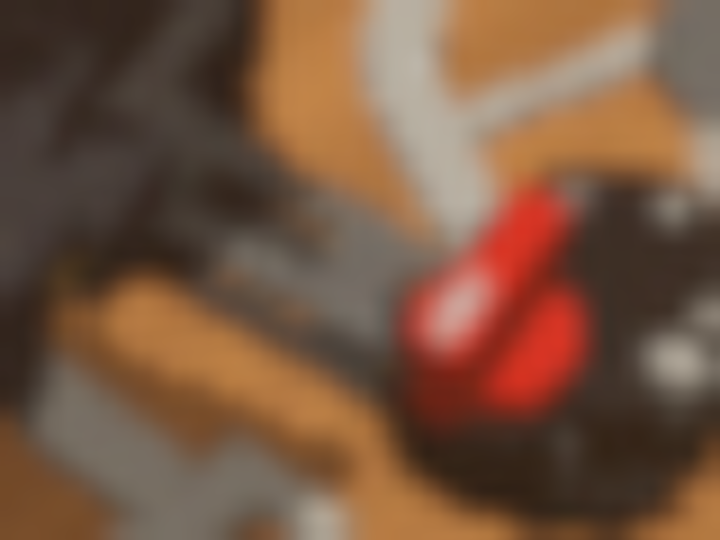

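```bash
python3 - <<'E'
from h import *
s=pickle.load(open("scene4.pkl","rb"))
f=lambda x,y:px2w(s,285+(x+.5)/18-.5,165+(y+.5)/18-.5,.164)
for a,b in(((280,160),(410,250)),((215,260),(380,350))):
    A,B=f(*a),f(*b);d=A-B;print(A.round(4),B.round(4),np.degrees(np.arctan2(d[1],d[0]))%360-np.degrees(CA))
m=(f(280,160)+f(215,260))/2;d=m[:2]-CP;print(m.round(4),np.degrees(np.arctan2(d[1],d[0]))%360-np.degrees(CA), np.degrees(1.09))
E
```

```text
[0.5141 0.0684 0.164 ] [0.5421 0.0711 0.164 ] 54.616848844008786
[0.5219 0.0459 0.164 ] [0.5534 0.0529 0.164 ] 61.80291129844963
[0.518  0.0571 0.164 ] 62.87398799521878 62.452399669259734
```

The visible plates put the cage at about 1.0–1.1 rad, in line with the force estimate of about 1.09. I'll add a little margin past 0.97 and then hand in.

```bash
python3 - <<'E'
from h import *
from cell import manip,cams,order
for d in(1.22,1.27):
    a=CA+d
    manip.move_pose([*(CP+.093*np.array([np.cos(a),np.sin(a)])),.143],rot(a-np.pi/2))
manip.dwell(.5)
s=manip.state();f=s["contact_force"]
print(s["clock"],s["tool_pos"],f,"tan",f[:2]@np.array([-np.sin(a),np.cos(a)]),s["gripper_width"])
c=cams.capture("scene");cv2.imwrite("pics/scene5.png",c["image"])
E
```

```text
18.2167 [0.49426227 0.03718536 0.14288427] [-3.91575125  9.08814851  6.51353476] tan -9.895684999862448 0.06233091633556326
```

View pics/scene5.png

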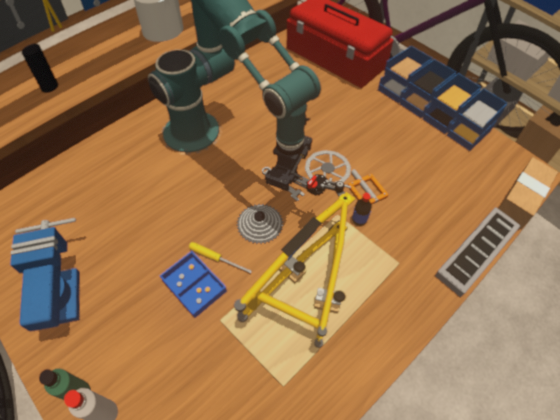

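The fingers are holding the cage at about 9.9 N, which fits the spring at about 1.15 rad. The lever (313,182) is off, and the rotor, wrench, cassette, pedal, bottle, screwdriver and tray look undisturbed.

```bash
python3 -c "
from cell import order;print(order.close_job())"
```

```text
the job is handed in; nothing more can be done
None
```

The clutch is off and the chain cage is held past its ratchet click. I handed the job in at about 18 s, with a finger still pressing on the cage.

- **Clutch:** I gripped the red lever and turned it about 1.2 rad counterclockwise, until the rising moment showed the end stop. Both cameras then showed it swung over.
- **Cage:** I put the open fingers either side of the lower pulley and pushed it round with the trailing finger. The force fell from 8.9 to 7.0 N at about 0.75 rad, which is the ratchet click. I then went on to about 1.15 rad, short of the end stop at 1.5.
- **Last checks:** The hold force was 9.9 N, as the spring should give near 1.15 rad. At the previous stop, a camera check put the cage at about 1.1 rad, matching the force estimate; edge slopes from the same picture gave 0.95 to 1.08, so it is rough. Everything lying around looked unmoved in the last picture.
- **What disagreed:** I never saw the stated 13 N ratchet peak, probably because I only read the force every 0.07 rad. An upward force on the tool grew to 6.5 N during the push; I took it for friction at the finger and did not check further.

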